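Select the standard resistor's channel and close the earth link

ROBOT

A 6-joint arm with a two-finger parallel gripper is mounted at the origin on a cart in front of the work surface, level with it; the furniture and walls round the work are solid. World frame = base frame: x ahead of the robot, y to its left, z up, the work surface at z = 0. Lengths are in m, angles in rad, forces in N, time in s.
With the tool pointing down it reaches from about 0.325 to 0.775 m from the base axis. Payload 5.5 kg.
Tool frame: the origin (TCP) lies between the finger pads; the fingertips stand 8 mm ahead of it and the grasp point (between the pads) lies 11 mm behind it (tcp_to_tips is the distance from the TCP to the fingertips, in m); z points along the fingers, y is the direction in which the jaws open and shut (so a half turn about z gives the same grasp; the last joint's range is limited). The gripper opens to 88 mm and grips with 3 to 60 N. Pads are 20 mm wide; open, the fingers measure 115 mm over their backs; the gripper's body (75 mm by 178 mm) begins 61 mm behind the grasp point.
Start: joints at [-1.29, 0.091, 1.231, -0, 1.82, -0.057], TCP at [0.199, -0.566, 0.231] pointing down, gripper open.
Joint ranges: [-2.87, 2.87], [-0.86, 2.18], [0.17, 2.46], [-1.51, 4.65], [0.06, 2.69], [-2.65, 2.65]. Speed limits (rad/s): [2.57, 2.57, 3.01, 3.14, 3.14, 3.14].

INTERFACE

Orientations are given as a unit quaternion [w, x, y, z].
In Python, from bench import * gives the robot as it stands. Calls block until the motion is done:
- move_to(position, orientation): joint-space move of the TCP to a pose.
- move_l(position, speed=0.15, orientation=None): straight line of the TCP; orientation=None keeps the orientation; speed is the mean speed in m/s.
- movej(angles): joint-space move.
- gripper_open() and close(): open the fingers fully, or close them until they stop; the grip force is fixed at half the most.
- hold(seconds).
- inverse_kinematics(position, orientation): joint angles nearest the present ones, or None.
- state(): the state.
- get_image(name): name is "scene" or "top" or "wrist"; returns a dict with "frame" (384x512x3 uint8, blue, green, red), "depth" (384x512 float32, m along the optical axis (not along the pixel's ray), 0 where there is no reading), "camera_matrix" (3x3 intrinsics, pixels), "view" (4x4, takes a point from world to camera coordinates). Camera axes: x right, y up, looking along -z (the intrinsics and any distortion apply to the point x, -y, -z); pixel columns grow to the right and rows downward; lengths in m; the calibration is good to about 2 mm. A picture is of the moment at which its call begins.
A pose or a line that the arm cannot do raises IKError and nothing moves.
- job_done(): hands the job in, once; it reports no verdict.
The state is a dict: "time": time; "joint_pos": joint angles; "dq": joint speeds; "joint_torque": joint torques, N m; "ee_pos": TCP position; "ee_rot": TCP orientation; "ft_force": force on the tool from outside, world axes, zero at the start; "moment": the same for the moment, N m; "finger_gap": finger opening in m.
Only numpy, scipy, OpenCV 4.12 (cv2) and the standard library are available. Lean on these libraries where they do the work, as an engineer would, in place of code of your own. Each camera call takes 0.05 s, during which the arm holds its last target. There are 200 camera calls.

TASK

Get the probe switch box on the bench ready for a check on the standard resistor: turn its selector knob to the channel whose socket holds the tall metal resistor plug, and leave it resting in that click; each click is one channel, the first being at the anticlockwise stop, and the channels follow the sockets from left to right. Also close the earth link: raise the brass strap by its black knob, swing it about its loose bolt and let its slot drop over the second bolt so that it lies flat on the panel. Leave the loose things on the bench beside the box where they are.

Things in the scene. Friction and masses are not known exactly. Their poses are not given: they have to be found in the camera images.
- switch_box: Fixed grey steel box, 150 mm (x) by 230 mm (y); its flat aluminium panel is 64 mm above the bench. Origin: centre of the underside; x points away from its front edge, y to its left seen from the front, z up; turned by up to 0.3 rad. On the panel, box coordinates in mm: selector knob x -22, y 65; pivot bolt x -50, y -22; second bolt x -50, y -87; sockets in a row at the back.
- socket_1 (a point): Channel 1, the leftmost socket, 68 mm above the bench. Six sockets stand 30 mm apart in a row along the back of the panel, at box x 50 mm, y 75, 45, 15, -15, -45, -75 mm: channels 1 to 6 from left to right. Sockets 1 and 2 always hold dust caps (black, 17 mm across, 10 mm high); the plug is in one of 3 to 6, dust caps in the other three.
- resistor_plug: Tall plain metal plug with a black band, a standard resistor, fixed in its socket: a cylinder 18 mm across at the foot and 16 mm above, 40 mm high, top 108 mm above the bench. Origin: centre of its underside, 68 mm above the bench, on the socket's axis.
- selector (a joint): Angle of the selector knob, growing clockwise seen from above. Channel n rests at (n - 1) x 0.524 rad (30 degrees a click); stops 0.09 rad beyond channels 1 and 6. A sprung ball holds each click: about 0.1 N m to leave it, past half way the knob snaps to the next, and let go it settles in the nearest. Starts on channel 1 or 2.
- selector_grip (a point): On the selector's axis, 25 mm above the panel (89 mm above the bench), a good grip height. Black fluted round knob, 40 mm across, flat top 36 mm above the panel, skirt 47 mm across in the lowest 4 mm; grip from above in any direction. Its white line points to a dot in the panel on channel 1; there are no other marks.
- earth_link: Loose 60 g brass strap, 4 mm thick, 21 mm wide, flat on the panel; a hole at one end is threaded on the pivot bolt, a slot 11 mm wide is open at the other end. Origin: hole centre, underside; x along the strap from hole to slot, z up. Starts swung 55 to 90 degrees anticlockwise from above from closed (x from pivot bolt to second bolt).
- link_knob (a point): Grip point on the strap's black insulating knob, 40 mm from the hole along the strap and 29 mm above its underside. The knob is an upright round post 13.6 mm across (17 mm at its foot, up to 9 mm above the strap's underside) whose top is 45 mm above the strap's underside.
- link_slot (a point): Centre of the slot where the second bolt must stand, on the strap's centreline, 65 mm from the hole, at the level of the underside. The slot runs from 54 mm to the strap's end at 78 mm from the hole.
- pivot_bolt (a point): Axis of the pivot bolt at panel level: an upright 8 mm bolt, 30 mm high, through the strap's 11 mm hole. A brass thumb nut 21 mm across, its underside 16 mm above the panel, keeps the strap on it; there the strap can rise up to 12 mm, tilt and swing freely.
- second_bolt (a point): Axis of the second bolt at panel level: an upright 8 mm stud with a rounded end, 9 mm high above the panel, 65 mm from the pivot bolt. The strap's underside must be raised above it (10 to 11 mm) before swinging over.
- dropper: Brown dropper bottle with a black bulb, 34 mm across and 102 mm high, standing on the bench behind the box. Bystander.
- tweezers: Steel tweezers, 103 mm long, lying on the bench behind the box. Bystander.
- stopper: Pale rubber stopper, 29 mm across and 25 mm high, standing on the bench to the right of the box. Bystander.
- screwdriver: Small screwdriver with a yellow handle, 167 mm long, lying on the bench to the right of the box. Bystander.

How it is judged:
By the outcome, as a careful person would: the job done as asked, in the order asked, and still so for the second after the job is handed in, with the robot touching nothing.
It also fails if it takes over 61 s, if anything falls off the work surface, if the arm or the gripper's body presses on something with over 40 N, if the wrist force passes 120 N, or if a joint passes its speed limit or range.

## Working session

There is one attempt and no reset: what is moved stays moved. The work goes in short steps, each a Python script; the robot and the scene stay as the last script left them, time stands still between calls to the robot, and variables do not carry over. Pictures are saved under pics/ and viewed, about 8 in all and at most 12, crops included, and the job is handed in when it is done.

```bash
ls; mkdir -p pics
python3 - <<'E'
from bench import *
import cv2, numpy as np, pickle
d={n:get_image(n) for n in("scene","top","wrist")}
pickle.dump(d,open("im0.pkl","wb"))
for n in d: 
  print(n,np.round(d[n]["view"],3).tolist(),np.round(d[n]["camera_matrix"],1).tolist())
cv2.imwrite("pics/a.png",cv2.resize(d["top"]["frame"],(800,600)))
cv2.imwrite("pics/b.png",cv2.resize(d["scene"]["frame"],(800,600)))
s=state();print(s)
E
```

```text
pics
scene [[-0.87, -0.493, 0.018, 0.577], [0.261, -0.428, 0.866, -0.139], [-0.419, 0.757, 0.501, -0.864], [0.0, 0.0, 0.0, 1.0]] [[392.9, 0.0, 254.7], [0.0, 392.9, 194.9], [0.0, 0.0, 1.0]]
top [[0.012, -1.0, -0.021, 0.202], [0.985, 0.008, 0.17, -0.581], [-0.169, -0.022, 0.985, -1.063], [0.0, 0.0, 0.0, 1.0]] [[393.8, 0.0, 253.5], [0.0, 393.8, 195.8], [0.0, 0.0, 1.0]]
wrist [[0.332, -0.943, -0.001, -0.601], [0.907, 0.32, -0.275, 0.033], [0.26, 0.09, 0.961, -0.39], [0.0, 0.0, 0.0, 1.0]] [[329.0, 0.0, 248.1], [0.0, 329.0, 185.0], [0.0, 0.0, 1.0]]
{'time': 0.15, 'joint_pos': array([-1.28971643e+00,  9.16992210e-02,  1.23160266e+00,  1.69841006e-06,
        1.81977101e+00, -5.66893068e-02]), 'dq': array([ 0.00014007, -0.00067352, -0.00328997, -0.00084161, -0.0007643 ,
        0.0006969 ]), 'joint_torque': array([ 2.15194210e-03, -4.47045779e+01, -4.06909418e+01,  6.98097283e-02,
        2.74129410e-02, -1.36545868e-04]), 'ee_pos': array([ 0.19877887, -0.56590231,  0.22976237]), 'ee_rot': array([-7.35555451e-04,  9.85772555e-01,  1.68083083e-01, -8.20455019e-05]), 'ft_force': array([-0.61578443,  0.14039759, -0.14385616]), 'moment': array([-0.04819359,  0.00815332, -0.02180974]), 'finger_gap': 0.08775293404505714}
```

View pics/a.png

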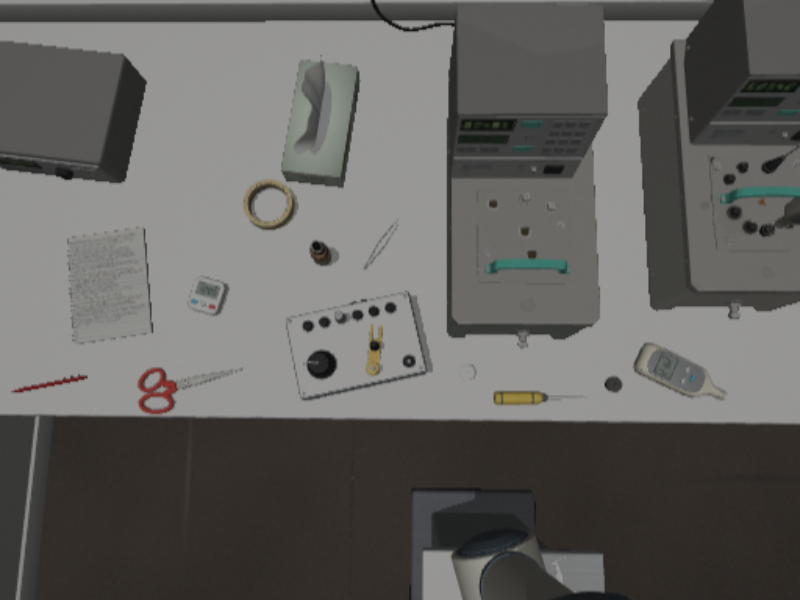

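View pics/b.png

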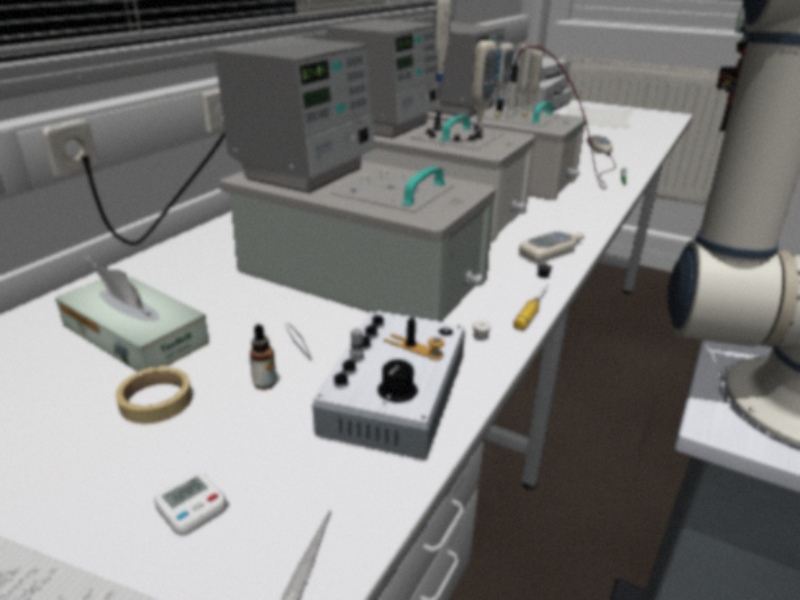

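The top view shows the box centred near (356,345), with caps at (307,325), (324,321), (357,314), (374,311) and (391,307). The plug is third, at (338,315), so channel 3. The knob is at (320,364), the strap pivot at (373,368) and its black knob at (375,345). Next I'll take a wrist close-up.

```bash
cat > h.py <<'E'
from bench import *
import cv2, numpy as np, pickle
from scipy.spatial.transform import Rotation as R
def ray(im,uv,z):
    K,V=im["camera_matrix"],im["view"]
    r=np.linalg.solve(K,[uv[0],uv[1],1.]); r=V[:3,:3].T@np.array([r[0],-r[1],-r[2]])
    c=-V[:3,:3].T@V[:3,3]
    return c+r*(z-c[2])/r[2]
def proj(im,p):
    K,V=im["camera_matrix"],im["view"]
    q=V[:3,:3]@np.asarray(p)+V[:3,3]; q=K@np.array([q[0],-q[1],-q[2]]); return q[:2]/q[2]
def down(yaw):  # tool z down, tool y axis (jaws) at angle yaw in world
    y=np.array([np.cos(yaw),np.sin(yaw),0]);z=np.array([0,0,-1.]);x=np.cross(y,z)
    q=R.from_matrix(np.c_[x,y,z]).as_quat(); return [q[3],q[0],q[1],q[2]]
E
python3 - <<'E'
from h import *
d=pickle.load(open("im0.pkl","rb")); t=d["top"]
P=np.array([ray(t,np.array(u)*.64,z)[:2] for u,z in [((307,325),.078),((324,321),.078),((357,314),.078),((374,311),.078),((391,307),.078),((320,362),.1)]])
print(P.round(3))
B=np.array([[50,75],[50,45],[50,-15],[50,-45],[50,-75],[-22,65]])/1e3
from numpy import mean
a=B-B.mean(0);b=P-P.mean(0); th=np.arctan2((a[:,0]*b[:,1]-a[:,1]*b[:,0]).sum(),(a*b).sum())
c,s=np.cos(th),np.sin(th);Rm=np.array([[c,-s],[s,c]]); o=P.mean(0)-Rm@B.mean(0)
print("th",th,"o",o,"res mm",((P-o-B@Rm.T)*1e3).round(1))
# camera in tool frame
w=d["wrist"];V=w["view"];cam=-V[:3,:3].T@V[:3,3];e=state();q=e["ee_rot"];RT=R.from_quat([q[1],q[2],q[3],q[0]]).as_matrix()
print("cam in tool",RT.T@(cam-e["ee_pos"]),"look",RT.T@(-V[2,:3]),"toolx",RT[:,0],"up",RT.T@V[1,:3])
for jaw in (0,90,180,270):
  for dx in(-.12,-.06,0,):
    p=[o[0]+dx,o[1],.30]; k=inverse_kinematics(p,down(np.radians(jaw)+th)); print(jaw,dx,None if k is None else np.round(k,2))
E
```

```text
[[0.539 0.364]
 [0.547 0.334]
 [0.56  0.276]
 [0.565 0.246]
 [0.573 0.216]
 [0.473 0.335]]
th 0.22474176635447363 o [0.50759111 0.27833188] res mm [[-0.3  1. ]
 [ 0.4  0.4]
 [ 0.1  0.8]
 [-1.   0.1]
 [-0.3 -0.6]
 [ 1.  -1.6]]
cam in tool [ 0.07593145  0.0013686  -0.15346372] look [-2.75052726e-01  2.87487507e-04  9.61429100e-01] toolx [9.43496141e-01 3.31383501e-01 8.55124483e-05] up [ 9.61428749e-01 -8.23352185e-04  2.75052872e-01]
0 -0.12 [ 0.55 -0.21  1.4  -0.    1.96  0.33]
0 -0.06 [ 0.49 -0.08  1.28 -0.    1.94  0.27]
0 0 [ 0.44  0.06  1.14 -0.    1.94  0.22]
90 -0.12 [ 0.55 -0.21  1.4  -0.    1.96 -1.24]
90 -0.06 [ 0.49 -0.08  1.28 -0.    1.94 -1.3 ]
90 0 [ 0.44  0.06  1.14 -0.    1.94 -1.35]
180 -0.12 None
180 -0.06 None
180 0 None
270 -0.12 [ 0.55 -0.21  1.4  -0.    1.96  1.9 ]
270 -0.06 [ 0.49 -0.08  1.28 -0.    1.94  1.84]
270 0 [ 0.44  0.06  1.14 -0.    1.94  1.79]
```

Run:
```python
from h import *
movej([-1.29,-.21,1.4,0,1.96,0]); movej([.55,-.21,1.4,0,1.96,1.9-1.57*0])
th=.2247;o=np.array([.5076,.2783])
f=np.array([np.cos(th),np.sin(th)])
move_to([*(o+.02*f),.25],down(th-np.pi/2)); hold(.3)
w=get_image("wrist"); s=state();print(s["time"],s["ee_pos"])
pickle.dump(w,open("w1.pkl","wb")); cv2.imwrite("pics/c.png",cv2.resize(w["frame"],(800,600),interpolation=cv2.INTER_CUBIC))
```

```text
4.45 [0.526526   0.28309446 0.25127639]
```

View pics/c.png

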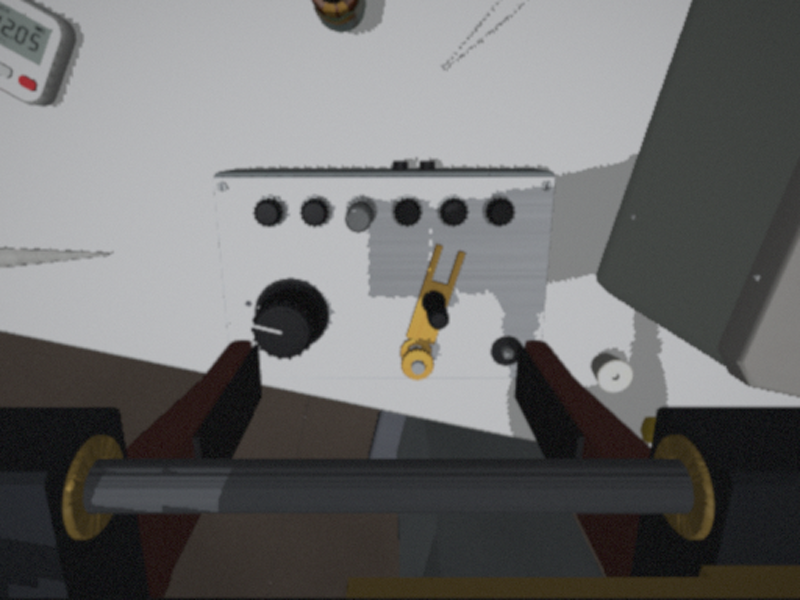

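Run:
```python
from h import *
w=pickle.load(open("w1.pkl","rb"))
r=lambda u,z: ray(w,np.array(u)*.64,z)[:2]
caps=[((267,213),.078),((314,213),.078),((407,212),.078),((453,212),.078),((499,212),.078),((284,330),.1),((506,351),.073)]
P=np.array([r(*c) for c in caps])
B=np.array([[50,75],[50,45],[50,-15],[50,-45],[50,-75],[-22,65],[-50,-87]])/1e3
a=B-B.mean(0);b=P-P.mean(0); th=np.arctan2((a[:,0]*b[:,1]-a[:,1]*b[:,0]).sum(),(a*b).sum())
c,s=np.cos(th),np.sin(th);Rm=np.array([[c,-s],[s,c]]); o=P.mean(0)-Rm@B.mean(0)
print("th",th,"o",o,"res mm",((P-o-B@Rm.T)*1e3).round(1).tolist())
box=lambda p:((Rm.T@(p-o))*1e3).round(1)
for n,u,z in [("nut",(417,363),.088),("nutlow",(417,363),.094),("lknob",(438,318),.109),("slotL",(438,246),.068),("slotR",(463,252),.068),("slotbot",(443,283),.068),("dot",(248,303),.064),("lineout",(255,327),.1),("linein",(282,332),.1),("plug",(358,218),.108),("kside",(293,312),.068)]:
  print(n,box(r(u,z)),r(u,z).round(4))
im=w["frame"][140:250,140:320]; cv2.imwrite("pics/d.png",cv2.resize(im,None,fx=4.4,fy=4.4,interpolation=cv2.INTER_CUBIC))
```

```text
th 0.2334269707800445 o [0.51058541 0.28074472] res mm [[-0.1, -1.3], [-0.3, -1.2], [-0.3, -0.3], [-0.7, 0.5], [-1.1, 1.2], [1.1, -1.7], [1.5, 2.8]]
nut [-49.9 -21.8] [0.4671 0.248 ]
nutlow [-47.2 -21.5] [0.4696 0.2489]
lknob [-10.9 -33.2] [0.5077 0.246 ]
slotL [ 25.6 -36.3] [0.5439 0.2514]
slotR [ 21.4 -53.1] [0.5437 0.2341]
slotbot [  0.  -40.2] [0.5199 0.2417]
dot [-14.5  94.7] [0.4745 0.3695]
lineout [-19.2  81.2] [0.4731 0.3553]
linein [-22.7  64.4] [0.4736 0.3382]
plug [50.2 14.2] [0.5561 0.3062]
kside [-20.  63.] [0.4765 0.3374]
```

View pics/d.png

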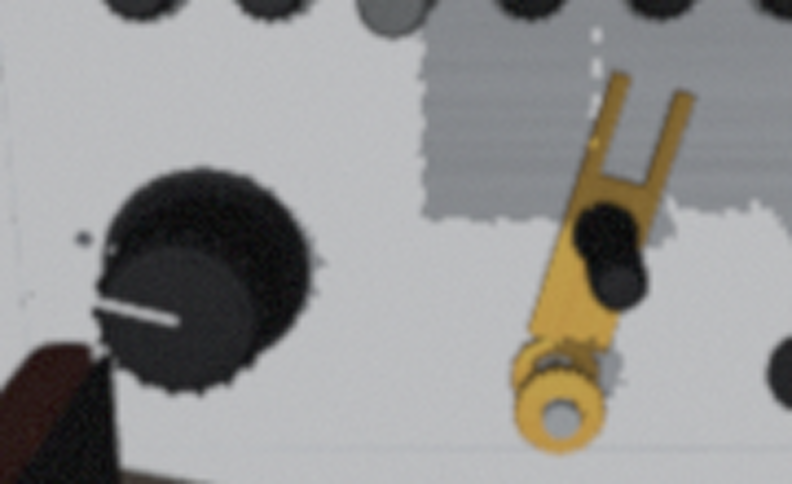

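The line (crop (97,302)→(178,321)) points at the dot (83,238), so the selector is on channel 1. The plug is in socket 3. The strap lies about 17° right of the box x axis, so about 73° open. I'll take a second wrist view from the opposite side to cancel the hand-eye offset.

Run:
```python
from h import *
th=.229;o=np.array([.509,.2795]);f=np.array([np.cos(th),np.sin(th)])
move_to([*(o-.06*f),.25],down(th+np.pi/2)); hold(.3)
w=get_image("wrist"); s=state();print(s["time"],s["ee_pos"])
pickle.dump(w,open("w2.pkl","wb")); cv2.imwrite("pics/e.png",cv2.resize(w["frame"],(800,600),interpolation=cv2.INTER_CUBIC))
```

```text
7.425 [0.45057218 0.26588485 0.25000401]
```

View pics/e.png

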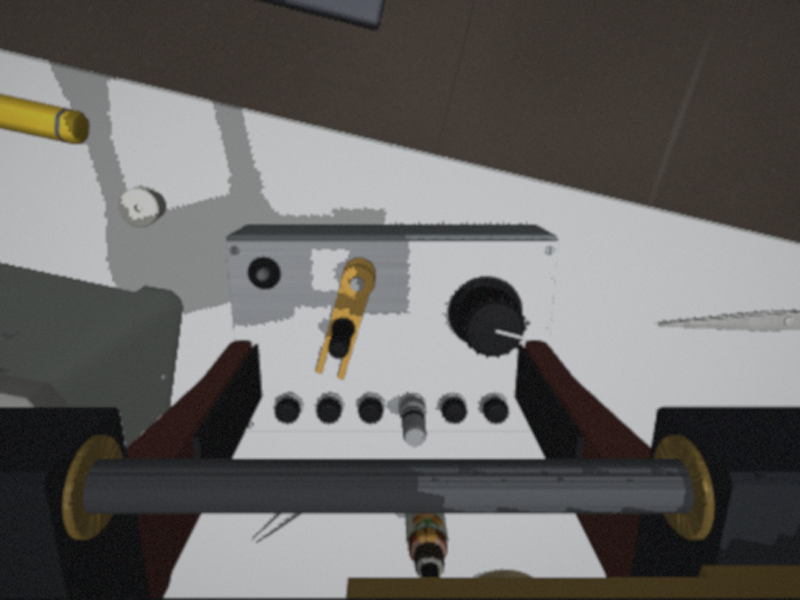

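View 2 shows caps 6, 5, 4, 2 and 1 at x = 288, 329, 371, 454 and 495, all at y≈409. The knob top is at (496,330), the second bolt at (264,272) and the strap knob top at (340,348). I'll fit both wrist views jointly, with a common hand-eye offset.

Run:
```python
from h import *
from scipy.optimize import least_squares
w1,w2=(pickle.load(open(f"w{i}.pkl","rb")) for i in(1,2))
B=[[50,75,78],[50,45,78],[50,-15,78],[50,-45,78],[50,-75,78],[-22,65,100],[-50,-87,73],[50,15,108]]
B=np.array(B)/1e3
U=[[(267,213),(314,213),(407,212),(453,212),(499,212),(284,330),(506,351),(358,218)],
   [(495,409),(454,409),(371,409),(329,409),(288,409),(496,330),(264,272),(414,437)]]
def adj(w,p):
    V=w["view"].copy(); d=np.eye(4);d[:3,:3]=R.from_rotvec(p[6:9]).as_matrix();d[:3,3]=p[3:6]
    return dict(w,view=d@V)
def res(p):
    c,s=np.cos(p[2]),np.sin(p[2]);out=[]
    for w,u in zip((w1,w2),U):
        W=adj(w,p)
        for b,x in zip(B,u): out+=list((proj(W,[p[0]+c*b[0]-s*b[1],p[1]+s*b[0]+c*b[1],b[2]])/.64-x)/1.0)
    return np.r_[out,p[3:6]/.002,p[6:9]/.006]
f=least_squares(res,[.509,.2795,.229]+[0]*6);p=f.x
print(p.round(4)); print(f.fun.round(1).tolist())
c,s=np.cos(p[2]),np.sin(p[2]);Rm=np.array([[c,-s],[s,c]])
for n,i,u,z in [("lknob",1,(438,318),.109),("lknob",2,(340,348),.109),("slotL",1,(438,246),.068),("slotR",1,(463,252),.068),("sL",2,(343,377),.068),("sR",2,(319,371),.068)]:
  q=ray(adj((w1,w2)[i-1],p),np.array(u)*.64,z)[:2]; print(n,i,(Rm.T@(q-p[:2])*1e3).round(1))
np.save("box.npy",p[:3])
```

```text
[ 0.5095  0.2811  0.2244  0.0007 -0.0013 -0.0051  0.0079  0.0007  0.001 ]
[0.2, -1.1, -0.2, -1.0, -0.1, 0.1, 0.4, 0.2, 1.0, 0.2, -1.7, -1.1, 0.6, 1.7, -0.2, 1.0, 1.0, 1.5, 0.3, 1.3, -0.0, 1.0, 0.3, 0.8, -0.4, 0.7, -1.4, -2.5, -0.4, 1.3, 0.8, -3.8, 0.4, -0.6, -2.6, 1.3, 0.1, 0.2]
lknob 1 [-11.3 -33.9]
lknob 2 [-11.2 -33.2]
slotL 1 [ 25.8 -36.7]
slotR 1 [ 21.7 -53.8]
sL 2 [ 28.9 -35.5]
sR 2 [ 24.2 -52.8]
```

Run:
```python
from h import *
x,y,th=np.load("box.npy");c,s=np.cos(th),np.sin(th);k=np.array([x,y])+np.array([[c,-s],[s,c]])@[-.022,.065]
yaw=th+np.radians(120)
def rep(n): 
    t=state();print(n,round(t["time"],2),t["ee_pos"].round(4),t["ft_force"].round(1),t["moment"].round(2),round(t["finger_gap"],4),t["joint_pos"][5].round(3))
move_to([*k,.17],down(yaw));rep("above")
move_l([*k,.078],speed=.1);rep("down")
close();rep("closed")
q=np.array(state()["joint_pos"])
for i in range(4):
    q[5]+=np.radians(15.3); movej(q); rep(i)
gripper_open();hold(.2);rep("open")
move_l([*k,.17],speed=.15)
t=get_image("top");sc=get_image("scene");pickle.dump((t,sc),open("t2.pkl","wb"))
```

```text
above 7.94 [0.4734 0.3393 0.17  ] [ 0.1 -0.4  0.4] [ 0.1  -0.16  0.01] 0.0876 -1.752
down 9.01 [0.4741 0.3398 0.079 ] [ 0.1 -0.6  0.1] [ 0.1  -0.12  0.02] 0.0875 -1.755
closed 9.83 [0.4729 0.3404 0.078 ] [-3.2  4.  -0.6] [ 0.73  0.45 -0.02] 0.0382 -1.755
0 10.2 [0.473  0.3404 0.078 ] [-0.9  2.4  0.7] [0.15 0.03 0.  ] 0.0381 -1.492
1 10.57 [0.473  0.3402 0.078 ] [-1.5  0.9  0.5] [ 0.09 -0.05 -0.03] 0.0384 -1.227
2 10.93 [0.473  0.3402 0.0781] [-0.5 -0.3  0.4] [-0.17  0.05 -0.03] 0.0382 -0.961
3 11.3 [0.473  0.3401 0.078 ] [-1.2 -1.6  1.7] [-0.3   0.06 -0.  ] 0.0383 -0.694
open 12.4 [0.4729 0.3404 0.078 ] [-0.9 -0.3 -0.7] [ 0.01 -0.14  0.04] 0.0879 -0.687
```

Run:
```python
from h import *
x,y,th=np.load("box.npy");f=np.array([np.cos(th),np.sin(th)])
move_to([*(np.array([x,y])-.07*f),.25],down(th+np.radians(80))); hold(.2)
w=get_image("wrist"); print(state()["time"])
pickle.dump(w,open("w3.pkl","wb")); cv2.imwrite("pics/f.png",cv2.resize(w["frame"][120:300,120:380],None,fx=3,fy=3,interpolation=cv2.INTER_CUBIC))
```

```text
14.0417
```

View pics/f.png

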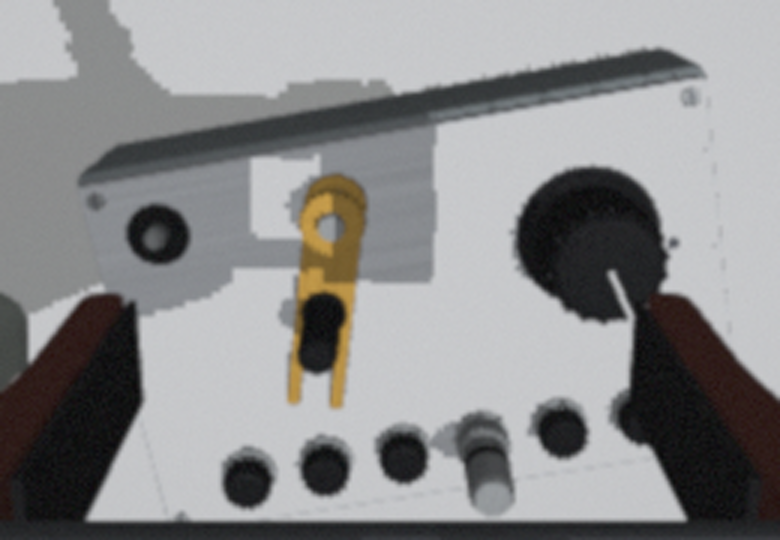

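The line now points 75° from box +y towards +x, where it started at 15°. That is 60° clockwise, or channel 3. On to the earth link.

```bash
cat >> h.py <<'E'
x,y,th=np.load("box.npy");c,s=np.cos(th),np.sin(th);RB=np.array([[c,-s],[s,c]])
def W(b): return np.array([x,y])+RB@np.array(b)
def rep(n): 
    t=state();print(n,round(t["time"],2),t["ee_pos"].round(4),t["ft_force"].round(1),t["moment"].round(2),round(t["finger_gap"],4))
def arc(a,r=.040): return W([-.05+r*np.cos(a),-.022+r*np.sin(a)])
E
python3 - <<'E'
from h import *
a0=np.radians(-16.7)
k=arc(a0)
move_to([*k,.17],down(th+a0+np.pi/2)); move_l([*k,.0825],speed=.1);rep("down")
close();rep("closed")
move_l([*k,.0930],speed=.03);hold(.2);rep("lift")
w=get_image("wrist");pickle.dump(w,open("w4.pkl","wb"))
a=a0
for a in np.linspace(a0,-np.pi/2,9)[1:3]:
    move_l([*arc(a),.0930],speed=.025,orientation=down(th+a+np.pi/2)); rep(round(np.degrees(a)))
print("a",a)
E
```

```text
down 15.57 [0.5061 0.246  0.0835] [-0.   0.8  0.5] [ 0.02 -0.11  0.01] 0.088
closed 16.71 [0.5056 0.2459 0.0825] [-0.5  0.8  0.2] [ 0.09 -0.18 -0.02] 0.0129
lift 17.41 [0.5055 0.2458 0.0928] [ 0.1 -1.   0.1] [ 0.05 -0.13  0.03] 0.013
-26 17.87 [0.5046 0.2395 0.0929] [-0.4  1.  -0.2] [ 0.05 -0.17 -0.  ] 0.0131
-35 18.27 [0.5028 0.2335 0.093 ] [-0.1  0.3 -1. ] [ 0.02 -0.19  0.03] 0.0126
a -0.6113015705110139
```

Run:
```python
from h import *
for a in np.linspace(np.radians(-16.7),-np.pi/2,9)[3:]:
    move_l([*arc(a),.0930],speed=.025,orientation=down(th+a+np.pi/2)); rep(round(np.degrees(a)))
hold(.2);rep("end")
d={n:get_image(n) for n in("scene","wrist")}
a=cv2.resize(d["scene"]["frame"][190:300,190:320],(520,440),interpolation=cv2.INTER_CUBIC)
b=cv2.resize(d["wrist"]["frame"],(0,0),fx=.55,fy=.55)
out=np.zeros((440,800,3),np.uint8);out[:,:520]=a;out[:b.shape[0],520:]=b[:,:280];cv2.imwrite("pics/g.png",out)
```

```text
-44 18.68 [0.4999 0.2279 0.093 ] [-0.6 -0.  -1.1] [ 0.05 -0.17  0.02] 0.0131
-53 19.09 [0.4962 0.2227 0.093 ] [-0.7  0.2 -0.6] [-0.05 -0.15 -0.03] 0.0126
-63 19.5 [0.4917 0.2182 0.093 ] [-1.  -0.1  0.2] [-0.02 -0.12 -0.01] 0.013
-72 19.91 [0.4865 0.2144 0.093 ] [ 0.5  0.8 -0.8] [-0.   -0.12  0.01] 0.0131
-81 20.32 [0.4809 0.2115 0.0931] [-0.4  0.8 -0.1] [-0.04 -0.07  0.02] 0.0131
-90 20.73 [0.4748 0.2096 0.0931] [-0.7  0.4 -0.4] [-0.01 -0.02 -0.01] 0.0127
end 20.93 [0.4747 0.2096 0.093 ] [ 0.7  0.5 -0.6] [-0.03 -0.07  0.01] 0.0129
```

View pics/g.png

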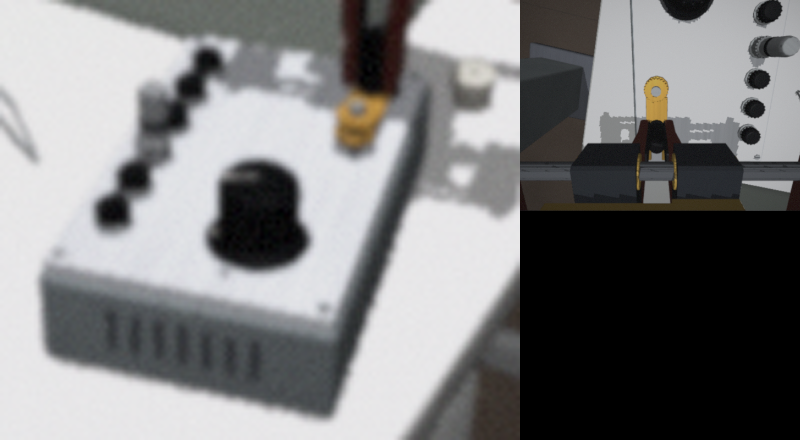

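No contact forces during the swing, and the strap is carried along the closed direction. Next I'll lower it slowly while watching the force.

Run:
```python
from h import *
k=arc(-np.pi/2); ok=True
for z in (.091,.089,.087,.085,.0835,.0826):
    move_l([*k,z],speed=.02); rep(z)
    if abs(state()["ft_force"][2])>6: ok=False;print("contact");break
if ok:
    gripper_open();hold(.3);rep("open")
    move_l([*k,.17],speed=.1)
    move_to([*W([-.07,0]),.25],down(th+np.pi/2)); hold(.2)
    d={n:get_image(n) for n in("scene","wrist")};pickle.dump(d,open("d5.pkl","wb"))
    a=cv2.resize(d["scene"]["frame"][190:300,190:320],(380,322),interpolation=cv2.INTER_CUBIC)
    b=cv2.resize(d["wrist"]["frame"][120:300,130:370],(420,315),interpolation=cv2.INTER_CUBIC)
    out=np.zeros((322,800,3),np.uint8);out[:,:380]=a;out[:315,380:]=b;cv2.imwrite("pics/i.png",out)
```

```text
0.091 21.27 [0.4745 0.2095 0.0907] [-0.5  0.4 -1.7] [ 0.01 -0.12 -0.02] 0.0128
0.089 21.52 [0.4745 0.2095 0.0888] [-0.8 -0.  -0.6] [-0.07 -0.13  0.  ] 0.0127
0.087 21.77 [0.4745 0.2095 0.0868] [-0.  -0.3 -1.2] [-0.06 -0.07 -0.02] 0.0131
0.085 22.02 [0.4745 0.2095 0.0848] [ 1.  -0.1 -0.3] [-0.07 -0.06 -0.01] 0.0132
0.0835 22.27 [0.4745 0.2095 0.0834] [ 0.9  0.2 -0.4] [ 0.01 -0.06 -0.  ] 0.0128
0.0826 22.52 [0.4746 0.2095 0.0826] [-0.   0.  -1.3] [-0.01 -0.07 -0.04] 0.013
open 24.04 [0.4746 0.2095 0.0826] [ 0.1 -0.3  0.1] [ 0.03 -0.12 -0.02] 0.0882
```

View pics/i.png

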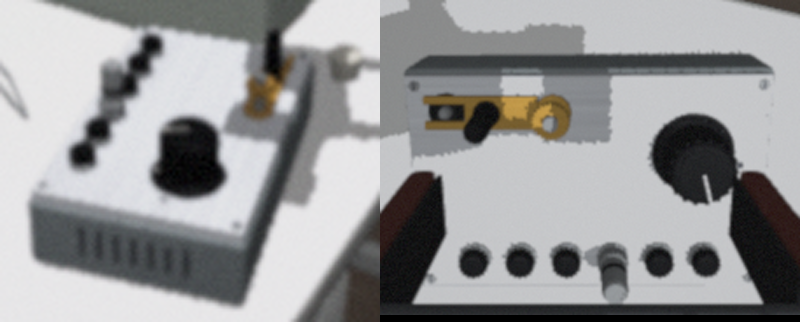

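The wrist view shows the stud standing in the slot at (444,112), the strap lying along the closed line, and the selector line at (707,188) still on channel 3. One depth check for flatness, then I'll hand in.

Run:
```python
from h import *
w=pickle.load(open("d5.pkl","rb"))["wrist"];D=w["depth"];V=w["view"]
def z(b,h):
    u,v=np.round(proj(w,[*W(b),h])).astype(int);d=np.median(D[v-1:v+2,u-1:u+2])
    r=np.linalg.solve(w["camera_matrix"],[u,v,1.])*d;return (V[:3,:3].T@(np.array([r[0],-r[1],-r[2]])-V[:3,3]))[2].round(4)
print("strap",[z(b,.068) for b in([-.05,-.042],[-.0423,-.08],[-.0577,-.08],[-.0423,-.092],[-.0577,-.092])],"panel",[z(b,.064) for b in([-.03,-.03],[-.03,-.1],[-.03,-.06])])
hold(.3);print(state()["time"]);job_done()
```

```text
strap [np.float64(0.0681), np.float64(0.0671), np.float64(0.0673), np.float64(0.0669), np.float64(0.0673)] panel [np.float64(0.0638), np.float64(0.0634), np.float64(0.0639)]
26.9667
the job is handed in; nothing more can be done
```

Both parts are done and the job was handed in at about 27 s of the 61 s allowed.

- **Selector:** The plug is in socket 3. I turned the knob 60° clockwise from channel 1 and released it. The last picture still shows its white line at the channel 3 position.
- **Earth link:** I lifted the strap about 10.5 mm, swung it about 73° and lowered it over the second bolt. The last picture shows the bolt standing in the slot. Depth readings put the strap's top 3–4 mm above the panel along its length, so it lies flat (it is 4 mm thick).
- **Contact:** Sampled wrist forces stayed within about 6 N. I did not move any of the loose things on the bench, and I did not measure their positions again afterwards.

The only disagreement was a 3–4 mm difference in box position between the top camera and the first wrist picture. I resolved it by fitting two opposite wrist pictures together, and no check failed after that.

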